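# Put the washed chopping boards away in the board rack

### The job

Take the two washed chopping boards out of the draining rack and stand them on their long edges in the board rack, side by side with the board already there, between the rack's fixed end and its sliding end stop. Close up the sliding end stop so that all three boards stand upright and snug against the fixed end, with no play left. Leave the oven tray and the saucer in the drainer and everything else on the table as it is.

Things in the scene. Friction and masses are not known exactly. Their poses are not given: they have to be found in the camera images.
- board_a: white plastic chopping board, slab 200 x 125 x 18 mm with a 16 mm hanging hole near one upper corner, about 0.43 kg. Origin at the middle of the slab; x along the 200 mm, y through the 18 mm, z up the 125 mm. Starts standing on its long edge in a drainer slot, underside 30 mm, top edge 155 mm above the table.
- board_b: white plastic chopping board, slab 200 x 125 x 18 mm with a 16 mm hanging hole near one upper corner, about 0.43 kg. Origin at the middle of the slab; x along the 200 mm, y through the 18 mm, z up the 125 mm. At the start it stands in another slot of the drainer, in the same way.
- board_c: white plastic chopping board, slab 200 x 125 x 18 mm with a 16 mm hanging hole near one upper corner, about 0.43 kg. Origin at the middle of the slab; x along the 200 mm, y through the 18 mm, z up the 125 mm. It already stands on its long edge in the board rack, 1 to 7 mm off the fixed end; top edge 143 mm above the table.
- rack: stainless board rack, fixed, 276 mm along its y, sides open. Two rails along y at x = +-60 mm; boards stand across them (200 mm length along rack x, centred), rail tops 18 mm above the table. Fixed upright end frame (136 mm wide, top at 150 mm) at the -y end, inner face at y = -115 mm; sliding end stop towards +y. Origin on the table, mid-width; z up.
- fixed_face (a point): centre of the fixed end's inner face, at the height of the rail tops (18 mm); axes as the rack's. The boards pack up against it from +y.
- stop_face (a point): centre of the inner face of the sliding end stop, at the height of the rail tops (18 mm); axes as the rack's. The stop is an upright steel frame 136 mm wide, 6 mm thick, top edge 150 mm above the table, on black sleeves that reach 36 mm outward (+y) along the rails.
- stop_knob (a point): middle of the round black grip knob on the stop's top edge, which is folded outward: 170 mm above the table, 22 mm outward (rack +y) of the stop's inner face. Knob 22 mm in diameter, standing from 150 to 185 mm above the table; vertical axis. It can be pinched from above or pushed.
- stop (a joint): travel of the end stop towards the fixed end, m: 0 = fully open (215 mm between the inner faces), limit 0.167; gap = 0.215 minus the value, so 0.161 leaves just the 54 mm of three boards. Starts at 0 to 0.025. Slides with about 3 N of friction, stays where left; each board in its path adds 1 to 5 N.
- drainer: wire draining rack on a grey drip tray (225 x 245 mm), fixed. Four slots in its frame at y = -81, -27, 27, 81 mm hold boards, tray and saucer in any order. A slot is 23 mm clear between two wire hoops (along x, 114 mm wide, top 87 mm above the table); things rest on rods 30 mm above the table, so lift straight up. Origin on the table under its centre; its x is along the boards' length.
- oven_tray: small aluminium oven tray, 200 x 125 mm with an 18 mm rim, 0.22 kg, standing on edge in a drainer slot like a board (seen from above: a thin sheet with narrow rims, not a solid slab). Origin at its middle, y through its depth. Bystander, to stay where it is.
- saucer: round white saucer, 130 mm in diameter, standing on edge in a drainer slot, top 143 mm above the table. Origin at its centre, y through its thickness. Bystander, to stay where it is.
- mug_1: white mug, 92 mm high; bystander, loose, to be left where it is. Origin under its centre.
- mug_2: white mug, 92 mm high; bystander, loose, to be left where it is. Origin under its centre.
- squeeze_bottle_1: sauce squeeze bottle, 60 mm in diameter, 191 mm high; bystander, loose, to be left where it is. Origin under its centre.
- squeeze_bottle_2: sauce squeeze bottle, 60 mm in diameter, 191 mm high; bystander, loose, to be left where it is. Origin under its centre.
Things that resemble listed ones, but are neither listed nor needed, are in the scene too. Leave any orange look-alike of the board_b alone.

How it is judged:
By the outcome, as a careful person would: the job done as asked, in the order asked, and still so for the second after the job is handed in, with the robot touching nothing.
It also fails if it takes over 66 s, if anything falls off the work surface, if the arm or the gripper's body presses on something with over 40 N, if the wrist force passes 120 N, or if a joint passes its speed limit or range.

### The arm

A 6-joint arm with a two-finger parallel gripper is mounted at the origin on the work surface. World frame = base frame: x ahead of the robot, y to its left, z up, the work surface at z = 0. Lengths are in m, angles in rad, forces in N, time in s.
With the tool pointing down it reaches from about 0.25 to 0.725 m from the base axis. Payload 4 kg.
Tool frame: the origin (TCP) lies on the centre line of the jaws, within the pads' length; the fingertips stand 11 mm ahead of it and the grasp point (between the pads) lies 8 mm behind it; z points along the fingers, x is the direction in which the jaws open and shut, and the axes are right-handed (so a half turn about z gives the same grasp; the last joint's range is limited). The gripper opens to 85 mm and grips with 20 to 120 N. Pads are 22 mm wide; open, the fingers measure 114 mm over their backs; the gripper's body (76 mm by 85 mm) begins 54 mm behind the grasp point. The pads swing forward as they close: fully open they stand 13 mm farther back than shut.
Start: joints at [1.183, 0.241, 0.005, 1.335, 0, 1.571], TCP at [0.189, 0.463, 0.242] pointing down, gripper open.
Joint ranges: [-2.72, 2.72], [-1.05, 1.87], [-1.09, 1.28], [-1.99, 2.15], [-1.42, 1.44], [-3.14, 3.14]. Speed limits (rad/s): [2.79, 2.79, 3.14, 3.14, 3.14, 3.14].

### API

Orientations are given as a unit quaternion [x, y, z, w].
In Python, from workcell import bot, viewer, order gives the robot as it stands. The module is installed in compiled form; this text tells all that it offers.
- The arm moves only by the tool send_rows, never from a script. Its argument "increments" is a list that holds one entry, the list of rows, each a list of 4 numbers: the shift along the tool's x, y, z in m, then the turn about the tool's z in degrees. A call has exactly 8 rows; each row shifts and turns the pose as measured when the row begins, along the tool's axes as they then stand; what a row does not reach is not made up. A row lasts 1/10 s, in which the tool goes at most 50 mm and 8.59 degrees, less where a joint would pass 70% of its speed; a pose out of reach is approached as far as the arm can. A call is refused whole if a number of a shift passes 0.05 or a number of a turn 8.59, either way. A call with a gripper value outside its range is refused whole. "hand" is the closure, from -1 (fully open) to 1 (shut), so that 0 is half open, set as the call begins (left out, the last holds). The fingers move at their own pace and stop on an object; the grip force is fixed at half the most. Time passes only in rows, so rows that do not move let the fingers close, or fill a call up. It gives the time, the measured TCP pose, the force and the opening at its end, in the units of the state.
- bot.get_obs(): the state, without advancing time (a new reading comes with each control period).
- viewer.camera(name): name is "scene" or "top" or "wrist"; returns a dict with "image" (420x560x3 uint8, red, green, blue), "range_z" (420x560 float32, m along the optical axis (not along the pixel's ray), 0 where there is no reading), "camera_matrix" (3x3 intrinsics, pixels), "dist" ([k1, k2, p1, p2, k3] as OpenCV has them; the pictures are not rectified), "eye" and "rotation" of the camera in the world. Camera axes: x right, y down, z forward; pixel columns grow to the right and rows downward; lengths in m; the calibration is good to about 2 mm. A picture is of the moment at which its call begins.
- order.job_done(): hands the job in, once; it reports no verdict.
The state is a dict: "clock": time; "joint_pos": joint angles; "joint_vel": joint speeds; "tau": joint torques, N m; "eef_pos": TCP position; "tool_rot": TCP orientation; "ft_force": force on the tool from outside, world axes, zero at the start; "ft_torque": the same for the moment, N m; "grip_width": finger opening in m.
Only numpy, scipy, OpenCV 4.12 (cv2) and the standard library are available. Lean on these libraries where they do the work, as an engineer would, in place of code of your own. Each camera call takes 0.05 s, during which the arm holds its last target.

## Working session

There is one attempt and no reset: what is moved stays moved. The work goes in short steps, Python scripts to look and compute and a tool call to move; the robot and the scene stay as the last step left them, time stands still between calls to the robot, and variables do not carry over. Pictures are saved under pics/ and viewed, and the job is handed in when it is done.

Besides the shell and the picture viewer there is one more tool, called after "Emit:" in YAML: its name, and indented under it one key for each argument. send_rows: Moves the arm, as the interface text tells. Its arguments: {"type":"object","properties":{"increments":{"type":"array","items":{"type":"array","items":{"type":"array","items":{"type":"number"}}}},"hand":{"type":"number"}},"required":["increments"]}

```bash
ls; mkdir -p pics; cat > h.py <<'E'
from workcell import bot, viewer, order
import numpy as np, cv2
def take(name,tag):
    c=viewer.camera(name); cv2.imwrite(f'pics/{tag}.png',cv2.cvtColor(c['image'],cv2.COLOR_RGB2BGR)); np.savez(f'{tag}.npz',**c); return c
def pts(c):
    K=np.array(c['camera_matrix']);z=c['range_z'];h,w=z.shape
    u,v=np.meshgrid(np.arange(w),np.arange(h))
    p=cv2.undistortPoints(np.stack([u,v],-1).reshape(-1,1,2).astype(np.float64),K,np.array(c['dist'])).reshape(h,w,2)
    P=np.dstack([p[...,0]*z,p[...,1]*z,z])
    return P@np.array(c['rotation']).T+np.array(c['eye'])
E
python3 - <<'E'
from h import *
s=bot.get_obs()
for k in s: print(k,np.round(s[k],4))
for n in ['scene','top','wrist']:
    c=take(n,n+'0'); print(n,c['eye'],np.round(c['rotation'],3).tolist(),c['camera_matrix'][0][0],c['dist'])
E
```

```text
pics
clock 0.0
joint_pos [ 1.183   0.2414  0.0037  1.3352 -0.      1.5708]
joint_vel [-0.0008 -0.0016  0.0006  0.0018 -0.0005  0.0009]
tau [ 3.00000e-04 -3.72318e+01  2.52407e+01  1.69000e-02  1.00000e-04
 -0.00000e+00]
eef_pos [0.1888 0.4623 0.2414]
tool_rot [ 8.301e-01  5.576e-01 -9.000e-04  6.000e-04]
ft_force [ 0.709   0.4752 -1.2137]
ft_torque [-0.0032  0.012   0.0265]
grip_width 0.0853
scene [1.05416602 0.46059526 0.7937819 ] [0.349, 0.841, -0.38, -0.161] 397.1137852435626 [-0.08350793  0.          0.          0.          0.        ]
top [ 0.30396417 -0.05642442  1.18404325] [0.714, -0.693, 0.079, -0.055] 494.24917507980274 [-0.0711945  0.         0.         0.         0.       ]
wrist [0.11866261 0.49312832 0.37337393] [0.82, 0.551, 0.085, 0.127] 293.3301790829417 [-0.00188022  0.          0.          0.          0.        ]
```

```bash
sed -i "s/np.array(c\['rotation'\]).T/Rot.from_quat(c['rotation']).as_matrix().T/; 1i from scipy.spatial.transform import Rotation as Rot" h.py; cat h.py|tail -3
```

```text
p=cv2.undistortPoints(np.stack([u,v],-1).reshape(-1,1,2).astype(np.float64),K,np.array(c['dist'])).reshape(h,w,2)
    P=np.dstack([p[...,0]*z,p[...,1]*z,z])
    return P@Rot.from_quat(c['rotation']).as_matrix().T+np.array(c['eye'])
```

View pics/top0.png

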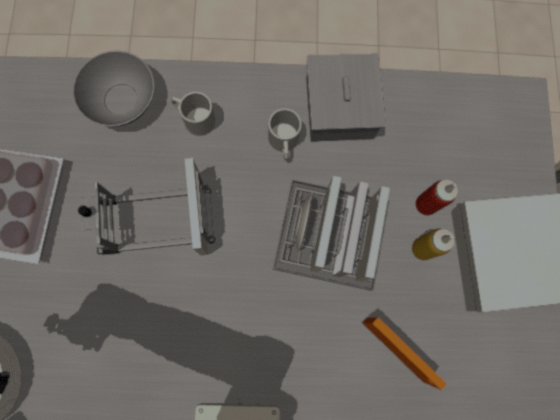

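View pics/scene0.png

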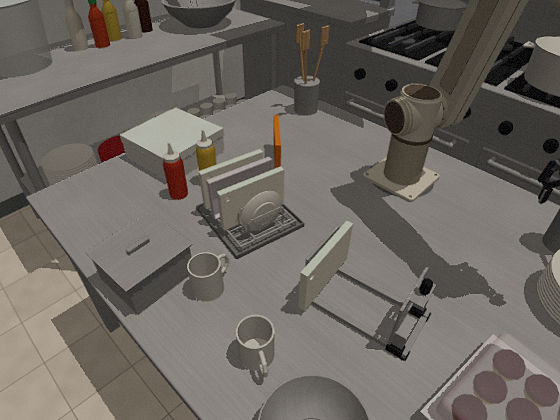

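View pics/wrist0.png

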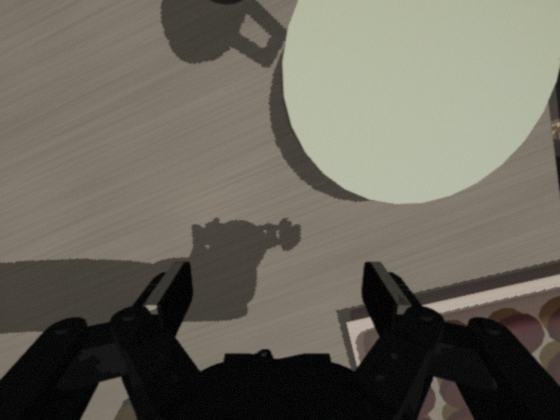

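```bash
cat > a.py <<'E'
from h import *
im=cv2.imread('pics/top0.png')
a=cv2.resize(im[165:300,265:400],None,fx=4.4,fy=4.4,interpolation=cv2.INTER_CUBIC)
cv2.imwrite('pics/z1.png',a)
cv2.imwrite('pics/z2.png',cv2.resize(im[145:265,65:225],None,fx=4.4,fy=4.4,interpolation=cv2.INTER_CUBIC))
c=dict(np.load('top0.npz')); P=pts(c)
print(np.median(P[350:380,100:200].reshape(-1,3),0))
def lab(name,zlo,zhi,box):
    m=(P[...,2]>zlo)&(P[...,2]<zhi); M=np.zeros_like(m); M[box[0]:box[1],box[2]:box[3]]=1; m&=M
    n,l,st,_=cv2.connectedComponentsWithStats(m.astype(np.uint8))
    for i in range(1,n):
        if st[i,4]<15: continue
        q=P[l==i]; r=cv2.minAreaRect(q[:,:2].astype(np.float32)*1000)
        v,u=np.nonzero(l==i)
        d=cv2.fitLine(q[:,:2].astype(np.float32),cv2.DIST_L2,0,.01,.01).ravel()
        print(name,st[i].tolist(),'med',np.round(np.median(q,0),4),'rect',np.round(r[0],1),np.round(r[1],1),round(r[2],1),'line',np.round(np.degrees(np.arctan2(d[1],d[0])),2),np.round(d[2:],4))
lab('drain',.12,.2,(165,300,265,400))
lab('rack',.125,.158,(145,265,65,225))
lab('knob',.158,.2,(145,265,65,225))
lab('rackmid',.10,.2,(145,265,65,225))
E
python3 a.py
```

```text
[ 0.18000427  0.20491192 -0.00263428]
drain [314, 176, 28, 93, 893] med [ 0.5004 -0.1855  0.1528] rect [ 503.7 -187. ] [ 18.4 200.3] 79.6 line -10.48 [ 0.5011 -0.1856]
drain [340, 181, 29, 94, 804] med [ 0.4891 -0.2448  0.1534] rect [ 493.6 -245.7] [ 20.  201.8] 79.3 line -10.49 [ 0.4901 -0.2452]
drain [363, 186, 26, 93, 971] med [ 0.4823 -0.2903  0.1527] rect [ 484.5 -291.6] [ 19.  201.5] 79.5 line -10.11 [ 0.4831 -0.2902]
drain [299, 199, 12, 41, 195] med [ 0.511  -0.1364  0.1309] rect [ 512.7 -136.3] [12.4 91.7] 79.3 line -10.5 [ 0.5111 -0.1368]
rack [185, 158, 19, 92, 1060] med [0.5349 0.1009 0.1408] rect [537.7 101.3] [201.6  27.5] 8.6 line 8.61 [0.5353 0.1018]
rack [81, 181, 23, 64, 693] med [0.5007 0.3139 0.1465] rect [505.4 322.6] [137.   39.4] 7.4 line 7.39 [0.5047 0.3155]
knob [77, 205, 14, 12, 126] med [0.5032 0.3238 0.1794] rect [504.5 326.3] [21.  21.7] 29.8 line 74.18 [0.5033 0.3245]
rackmid [185, 158, 21, 93, 1135] med [0.534  0.1004 0.1406] rect [537.7 101.2] [201.6  27.7] 8.7 line 8.58 [0.534  0.1012]
rackmid [77, 181, 29, 66, 867] med [0.5025 0.3156 0.1469] rect [505.5 322.7] [137.2  39.4] 7.4 line 7.08 [0.5048 0.3163]
```

View pics/z1.png

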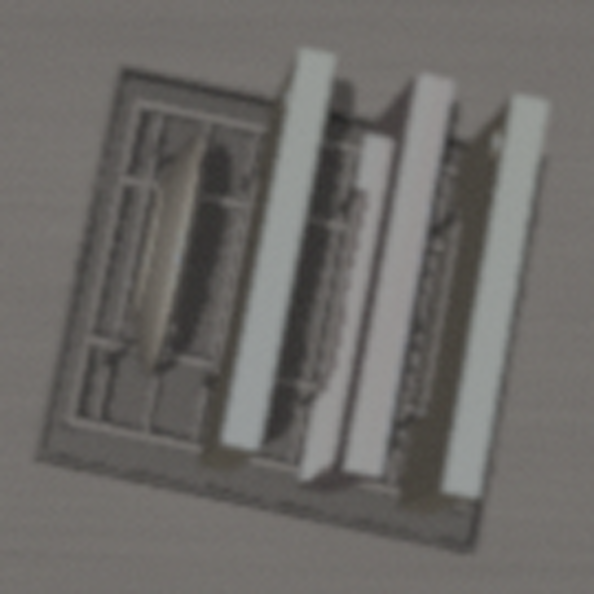

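View pics/z2.png

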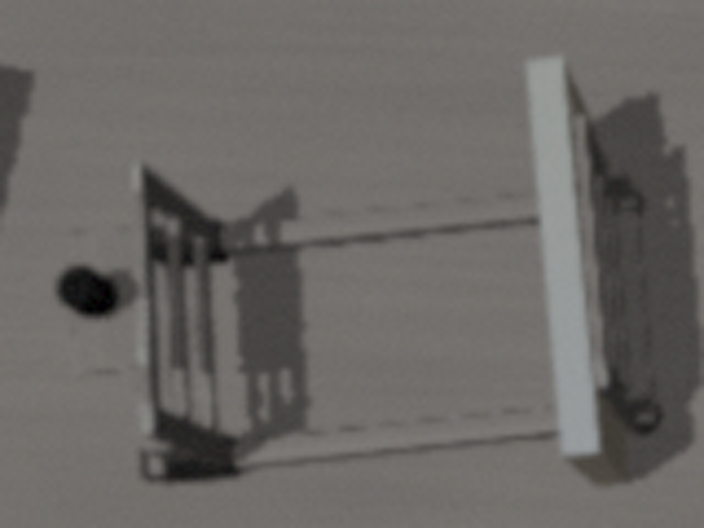

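```bash
cat > b.py <<'E'
from h import *
c=dict(np.load('top0.npz')); P=pts(c)+[0,0,.0025]
def line(m,n):
    q=P[m]; d=cv2.fitLine(q[:,:2].astype(np.float32),cv2.DIST_HUBER,0,.001,.001).ravel()
    if d[1]<0:d[:2]*=-1
    print(n,m.sum(),np.degrees(np.arctan2(d[1],d[0])),d[2:],np.round(q.mean(0),4))
V,U=np.mgrid[:420,:560]
z=P[...,2]
for r0,r1 in ((185,210),(235,252)):
    m=(z>.010)&(z<.03)&(U>122)&(U<185)&(V>r0)&(V<r1); line(m,'rail')
# stop top edge profile in rack frame; board c profile
th=np.radians(8.0); ex=np.array([np.cos(th),np.sin(th)]); ey=np.array([-ex[1],ex[0]])
for nm,m in (('stop',(z>.13)&(z<.16)&(U>75)&(U<115)&(V>170)&(V<255)),('c',(z>.135)&(z<.15)&(U>175)&(U<225)&(V>150)&(V<255)),('fix',(z>.147)&(z<.16)&(U>175)&(U<235)&(V>150)&(V<255))):
    a=P[m][:,:2]@ex; b=P[m][:,:2]@ey
    print(nm,m.sum(),'x',a.min(),a.max())
    for lo in np.arange(a.min(),a.max(),.02):
        k=(a>=lo)&(a<lo+.02)
        if k.sum()>3: print('  ',round(lo+.01,3),np.round([b[k].min(),np.percentile(b[k],10),np.median(b[k]),np.percentile(b[k],90),b[k].max()],4),round(float(np.median(P[m][k][:,2])),4))
for nm,(u,v) in dict(red=(447,187),yel=(443,236),mug1=(196,110),mug2=(285,128),oc=(400,350)).items(): print(nm,np.round(P[v,u],3))
E
python3 b.py
```

```text
rail 380 98.154434 [0.57929635 0.22130835] [0.5793 0.2213 0.0172]
rail 386 98.30618 [0.45923647 0.21190175] [0.4592 0.2119 0.0172]
stop 689 x 0.4767306547674118 0.6136740393632675
   0.487 [0.2301 0.2305 0.2318 0.2353 0.2373] 0.1473
   0.507 [0.2298 0.2311 0.2365 0.2609 0.2675] 0.1487
   0.527 [0.2296 0.2319 0.248  0.2635 0.269 ] 0.1494
   0.547 [0.23   0.2311 0.2375 0.2461 0.2669] 0.1491
   0.567 [0.2302 0.2314 0.2442 0.2607 0.2683] 0.1495
   0.587 [0.2302 0.2309 0.2341 0.2579 0.2672] 0.1486
   0.607 [0.229  0.2306 0.2317 0.2353 0.2357] 0.1472
c 945 x 0.44571263902029595 0.6469478427070386
   0.456 [0.0197 0.0213 0.0289 0.036  0.038 ] 0.143
   0.476 [0.0123 0.0157 0.0273 0.036  0.0383] 0.1431
   0.496 [0.0126 0.0158 0.0266 0.0361 0.0381] 0.1432
   0.516 [0.0124 0.0145 0.0266 0.0358 0.0384] 0.1433
   0.536 [0.0125 0.0142 0.0276 0.0367 0.0389] 0.1434
   0.556 [0.0123 0.0158 0.0278 0.0367 0.0393] 0.1432
   0.576 [0.0123 0.0144 0.0269 0.0369 0.0395] 0.1433
   0.596 [0.0123 0.0148 0.0277 0.0373 0.0398] 0.143
   0.616 [0.0127 0.0181 0.0291 0.0378 0.0398] 0.1435
   0.636 [0.0219 0.023  0.0305 0.0387 0.04  ] 0.1431
   0.656 [0.0233 0.0258 0.0317 0.037  0.0382] 0.1427
fix 185 x 0.44571263902029595 0.6394168376278915
   0.476 [0.0135 0.0137 0.0157 0.0264 0.0316] 0.1498
   0.496 [0.0124 0.0128 0.0152 0.0182 0.0227] 0.1505
   0.516 [0.0125 0.0131 0.0152 0.0175 0.0181] 0.15
   0.536 [0.0127 0.0133 0.0157 0.0182 0.0289] 0.1498
   0.556 [0.0125 0.0131 0.0159 0.0182 0.0363] 0.1496
   0.576 [0.0124 0.0128 0.0157 0.0185 0.038 ] 0.1494
   0.596 [0.0125 0.013  0.015  0.0177 0.0327] 0.1496
   0.616 [0.0133 0.014  0.0161 0.0184 0.0184] 0.1486
red [ 0.584 -0.444  0.168]
yel [ 0.476 -0.432  0.167]
mug1 [0.808 0.134 0.003]
mug2 [ 0.769 -0.094  0.   ]
oc [ 0.235 -0.348  0.121]
```

```bash
cat > d.py <<'E'
from h import *
import sys
def delta(tx,ty,tz,yaw):
    s=bot.get_obs(); p=np.array(s['eef_pos']); R=Rot.from_quat(s['tool_rot']).as_matrix()
    cur=np.degrees(np.arctan2(R[1,0],R[0,0]))
    y=np.radians(yaw); T=np.array([[np.cos(y),np.sin(y),0],[np.sin(y),-np.cos(y),0],[0,0,-1]])
    d=np.array([tx,ty,tz])-p
    print('clock',round(s['clock'],2),'pos',np.round(p,4),'yaw',round(cur,2),'turn',round(-(yaw-cur),2),'| d tool now',np.round(d@R,4),'d at target yaw',np.round(d@T,4),'tilt',np.round(np.degrees(np.arccos(-R[2,2])),2),'F',np.round(s['ft_force'],2),'w',round(s['grip_width'],4))
if __name__=='__main__': delta(*map(float,sys.argv[1:5]))
E
python3 d.py .504 -.187 .25 79.6
```

```text
clock 0.15 pos [0.1889 0.4624 0.2416] yaw 67.78 turn -11.82 | d tool now [-0.4821  0.5373 -0.0076] d at target yaw [-0.5819  0.4272 -0.0084] tilt 0.1 F [ 0.21  0.73 -0.22] w 0.0856
```

Emit:
send_rows:
  increments:
    - [[0, 0, -0.005, -5.9], [0, 0, -0.005, -5.9], [-0.04, 0.029, 0, 0], [-0.04, 0.029, 0, 0], [-0.04, 0.029, 0, 0], [-0.04, 0.029, 0, 0], [-0.04, 0.029, 0, 0], [-0.04, 0.029, 0, 0]]
  hand: 0.2

```text
clock: 0.95
eef_pos: [0.3196, 0.1947, 0.2489]
tool_rot: [0.761, 0.649, -0.002, 0.001]
ft_force: [0.7, 0.2, 0.1]
grip_width: 0.0343
```

```bash
python3 d.py .504 -.187 .25 79.6
```

```text
clock 0.95 pos [0.3196 0.1947 0.2489] yaw 80.93 turn 1.33 | d tool now [-0.3479  0.2422  0.0004] d at target yaw [-0.3422  0.2502 -0.0011] tilt 0.31 F [0.65 0.21 0.13] w 0.0343
```

Emit:
send_rows:
  increments:
    - [[-0.04, 0.029, 0, 1.3], [-0.04, 0.029, 0, 0], [-0.04, 0.029, 0, 0], [-0.04, 0.029, 0, 0], [-0.04, 0.029, 0, 0], [-0.04, 0.029, 0, 0], [-0.04, 0.029, 0, 0], [-0.035, 0.026, 0, 0]]

```text
clock: 1.75
eef_pos: [0.4876, -0.164, 0.2498]
tool_rot: [0.769, 0.639, -0.001, 0.001]
ft_force: [0.4, 0.7, 0.5]
grip_width: 0.0341
```

```bash
python3 d.py .504 -.187 .25 79.6
```

```text
clock 1.75 pos [ 0.4876 -0.164   0.2498] yaw 79.47 turn -0.13 | d tool now [-0.0196  0.0203 -0.0002] d at target yaw [-0.0196  0.0203 -0.0002] tilt 0.17 F [0.36 0.69 0.52] w 0.0341
```

Emit:
send_rows:
  increments:
    - [[-0.01, 0.01, 0, 0], [-0.008, 0.008, 0, 0], [0, 0.001, 0, 0], [0, 0, 0, 0], [0, 0, 0, 0], [0, 0, 0, 0], [0, 0, 0, 0], [0, 0, 0, 0]]

```text
clock: 2.55
eef_pos: [0.503, -0.1875, 0.2479]
tool_rot: [0.77, 0.638, -0.002, -0.0]
ft_force: [0.2, 0.1, -0.3]
grip_width: 0.0343
```

```bash
python3 d.py .504 -.187 .25 79.6; python3 - <<'E'
from h import *
c=take('wrist','w1');c=take('top','t1');c=take('scene','s1')
E
```

```text
clock 2.55 pos [ 0.503  -0.1875  0.2479] yaw 79.32 turn -0.28 | d tool now [ 0.0007  0.0009 -0.0021] d at target yaw [ 0.0007  0.0009 -0.0021] tilt 0.24 F [ 0.22  0.07 -0.29] w 0.0343
```

View pics/w1.png

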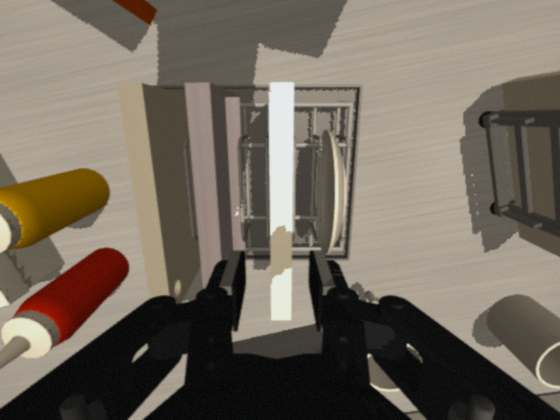

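View pics/s1.png

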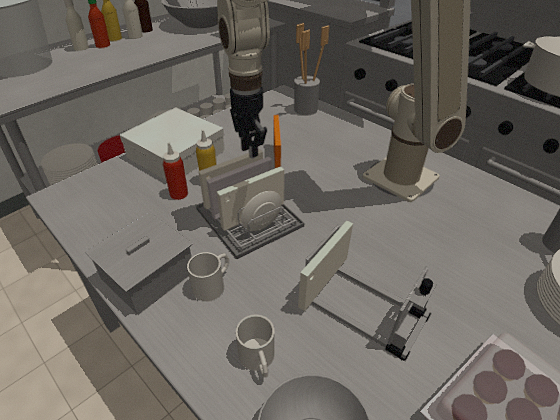

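Emit:
send_rows:
  increments:
    - [[0, 0.001, 0.025, 0], [0, 0, 0.025, 0], [0, 0, 0.02, 0], [0, 0, 0.02, 0], [0, 0, 0.01, 0], [0, 0, 0.01, 0], [0, 0, 0.005, 0], [0, 0, 0, 0]]

```text
clock: 3.5
eef_pos: [0.506, -0.1891, 0.1313]
tool_rot: [0.77, 0.638, -0.0, 0.003]
ft_force: [-0.2, 1.2, 0.3]
grip_width: 0.0339
```

```bash
python3 d.py .504 -.187 .13 79.6
```

```text
clock 3.5 pos [ 0.506  -0.1891  0.1313] yaw 79.29 turn -0.31 | d tool now [ 0.0017 -0.0024  0.0013] d at target yaw [ 0.0017 -0.0024  0.0013] tilt 0.29 F [-0.17  1.24  0.32] w 0.0339
```

Good; close.

Emit:
send_rows:
  increments:
    - [[0.0015, -0.002, 0, 0], [0, 0, 0, 0], [0, 0, 0, 0], [0, 0, 0, 0], [0, 0, 0, 0], [0, 0, 0, 0], [0, 0, 0, 0], [0, 0, 0, 0]]
  hand: 1

```text
clock: 4.3
eef_pos: [0.5045, -0.1872, 0.1321]
tool_rot: [0.77, 0.638, -0.0, 0.003]
ft_force: [-0.4, 0.4, -2.4]
grip_width: 0.0173
```

```bash
python3 d.py .528 .160 .3 98.2
```

```text
clock 4.3 pos [ 0.5045 -0.1872  0.1321] yaw 79.3 turn -18.9 | d tool now [ 0.3448 -0.0407 -0.1694] d at target yaw [ 0.3403  0.0728 -0.1679] tilt 0.32 F [-0.4   0.42 -2.42] w 0.0173
```

Emit:
send_rows:
  increments:
    - [[0, 0, -0.01, 0], [0, 0, -0.02, 0], [0, 0, -0.025, 0], [0, 0, -0.025, 0], [0, 0, -0.025, 0], [0, 0, -0.025, 0], [0, 0, -0.025, 0], [0, 0, -0.015, 0]]

```text
clock: 5.1
eef_pos: [0.5008, -0.1855, 0.3089]
tool_rot: [0.77, 0.638, -0.002, -0.001]
ft_force: [-0.2, 0.0, -4.7]
grip_width: 0.0172
```

```bash
python3 d.py .528 .160 .3 98.2;python3 - <<'E'
from h import *
c=take('scene','s2')
E
```

```text
clock 5.1 pos [ 0.5008 -0.1855  0.3089] yaw 79.28 turn -18.92 | d tool now [ 0.3446 -0.0375  0.0081] d at target yaw [0.3381 0.0762 0.0089] tilt 0.3 F [-0.21  0.05 -4.73] w 0.0172
```

View pics/s2.png

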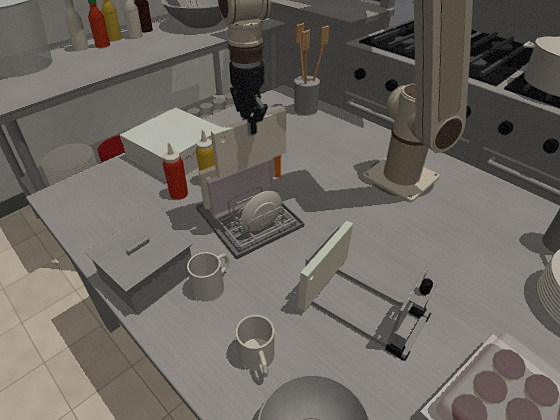

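Emit:
send_rows:
  increments:
    - [[0.02, 0, 0, -6.3], [0.04, 0, 0, -6.3], [0.045, 0.01, 0, -6.0], [0.048, 0.012, 0, 0], [0.048, 0.012, 0, 0], [0.048, 0.012, 0, 0], [0.045, 0.012, 0, 0], [0.025, 0.008, 0, 0]]

```text
clock: 5.95
eef_pos: [0.5413, 0.1438, 0.3098]
tool_rot: [0.656, 0.755, -0.002, 0.003]
ft_force: [0.8, -1.1, -4.9]
grip_width: 0.0172
```

```bash
python3 d.py .528 .160 .3 98.2
```

```text
clock 5.95 pos [0.5413 0.1438 0.3098] yaw 97.99 turn -0.21 | d tool now [ 0.0179 -0.0109  0.0096] d at target yaw [ 0.0179 -0.0108  0.0098] tilt 0.41 F [ 0.83 -1.11 -4.9 ] w 0.0172
```

Emit:
send_rows:
  increments:
    - [[0.01, -0.006, 0.005, 0], [0.005, -0.003, 0.02, 0], [0.001, 0, 0.03, 0], [0, 0, 0.03, 0], [0, 0, 0.025, 0], [0, 0, 0.01, 0], [0, 0, 0, 0], [0, 0, 0, 0]]

```text
clock: 6.75
eef_pos: [0.5255, 0.1598, 0.1842]
tool_rot: [0.654, 0.756, -0.004, 0.002]
ft_force: [0.4, -0.4, -5.0]
grip_width: 0.0172
```

```bash
python3 d.py .528 .160 .12 98.2; python3 - <<'E'
from h import *
c=take('scene','s3');take('top','t3')
E
```

```text
clock 6.75 pos [0.5255 0.1598 0.1842] yaw 98.3 turn 0.1 | d tool now [0.0004 0.0027 0.0642] d at target yaw [-0.0002  0.0025  0.0642] tilt 0.55 F [ 0.39 -0.38 -4.97] w 0.0172
```

View pics/s3.png

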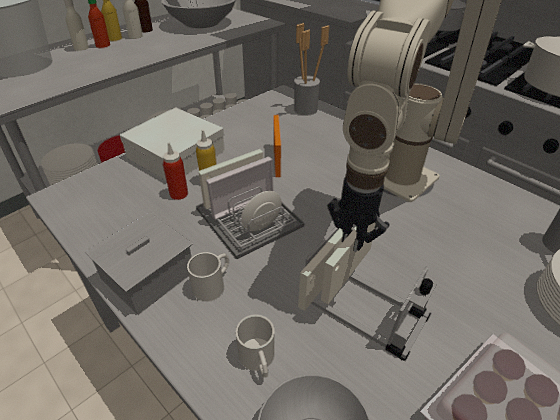

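View pics/t3.png

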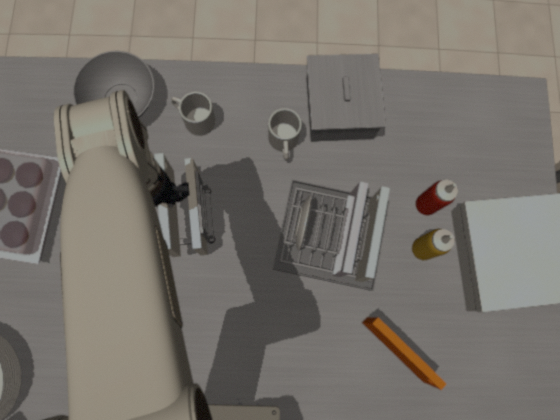

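Emit:
send_rows:
  increments:
    - [[0, 0.001, 0.015, 0], [0, 0.001, 0.015, 0], [0, 0, 0.01, 0], [0, 0, 0.01, 0], [0, 0, 0.005, 0], [0, 0, 0.003, 0], [0, 0, 0.001, 0], [0, 0, 0, 0]]

```text
clock: 7.65
eef_pos: [0.5343, 0.1614, 0.1318]
tool_rot: [0.654, 0.756, 0.003, 0.007]
ft_force: [-1.0, -0.1, -4.0]
grip_width: 0.0173
```

```bash
python3 d.py .528 .160 .12 98.2
```

```text
clock 7.65 pos [0.5343 0.1614 0.1318] yaw 98.27 turn 0.07 | d tool now [-0.0004 -0.0066  0.0117] d at target yaw [-0.0005 -0.0065  0.0118] tilt 0.88 F [-1.02 -0.08 -4.03] w 0.0173
```

Emit:
send_rows:
  increments:
    - [[0, -0.003, 0.003, 0], [0, -0.003, 0.002, 0], [0, 0, 0.002, 0], [0, 0, 0.002, 0], [0, 0, 0.001, 0], [0, 0, 0.001, 0], [0, 0, 0, 0], [0, 0, 0, 0]]

```text
clock: 8.45
eef_pos: [0.5287, 0.1606, 0.1209]
tool_rot: [0.654, 0.756, 0.004, 0.007]
ft_force: [-0.0, 0.1, -4.6]
grip_width: 0.0173
```

```bash
python3 d.py .528 .160 .12 98.2
```

```text
clock 8.45 pos [0.5287 0.1606 0.1209] yaw 98.27 turn 0.07 | d tool now [-0.0005 -0.0008  0.0009] d at target yaw [-0.0005 -0.0008  0.0009] tilt 0.99 F [-0.04  0.14 -4.62] w 0.0173
```

Emit:
send_rows:
  increments:
    - [[0, 0, 0.002, 0], [0, 0, 0.001, 0], [0, 0, 0.001, 0], [0, 0, 0.001, 0], [0, 0, 0.001, 0], [0, 0, 0.001, 0], [0, 0, 0, 0], [0, 0, 0, 0]]

```text
clock: 9.25
eef_pos: [0.5297, 0.1612, 0.1203]
tool_rot: [0.654, 0.756, 0.007, 0.009]
ft_force: [0.0, 0.5, -0.1]
grip_width: 0.0176
```

```bash
python3 d.py .528 .160 .12 98.2
```

```text
clock 9.25 pos [0.5297 0.1612 0.1203] yaw 98.26 turn 0.06 | d tool now [-0.0009 -0.0018  0.0002] d at target yaw [-0.0009 -0.0018  0.0003] tilt 1.29 F [ 0.02  0.46 -0.06] w 0.0176
```

Emit:
send_rows:
  increments:
    - [[0, 0, 0, 0], [0, 0, 0, 0], [0, 0, 0, 0], [0, 0, 0, 0], [0, 0, -0.005, 0], [0, 0, -0.015, 0], [0, 0, -0.025, 0], [0, 0, -0.04, 0]]
  hand: 0.2

```text
clock: 10.05
eef_pos: [0.5254, 0.1602, 0.2021]
tool_rot: [0.654, 0.756, 0.003, 0.006]
ft_force: [0.9, -0.4, -0.9]
grip_width: 0.0342
```

```bash
python3 d.py .4845 -.2916 .25 79.6;python3 - <<'E'
from h import *
c=take('scene','s4')
E
```

```text
clock 10.05 pos [0.5254 0.1602 0.2021] yaw 98.26 turn 18.66 | d tool now [-0.4416 -0.1048 -0.0464] d at target yaw [-0.4518  0.0414 -0.0479] tilt 0.8 F [ 0.89 -0.4  -0.94] w 0.0342
```

View pics/s4.png

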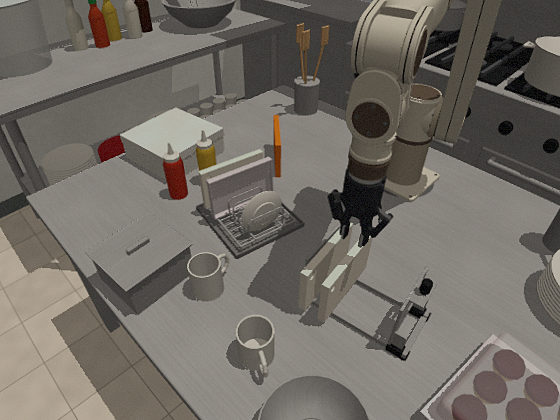

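Emit:
send_rows:
  increments:
    - [[0, 0, -0.02, 0], [-0.02, 0, -0.02, 6.2], [-0.048, 0, -0.005, 6.2], [-0.048, 0, 0, 6.2], [-0.048, 0.006, 0, 0], [-0.048, 0.006, 0, 0], [-0.048, 0.006, 0, 0], [-0.048, 0.006, 0, 0]]

```text
clock: 10.9
eef_pos: [0.5217, -0.1504, 0.2655]
tool_rot: [0.767, 0.641, 0.019, 0.014]
ft_force: [1.2, 1.1, 0.4]
grip_width: 0.0342
```

```bash
python3 d.py .4845 -.2916 .25 79.6
```

```text
clock 10.9 pos [ 0.5217 -0.1504  0.2655] yaw 79.73 turn 0.13 | d tool now [-0.1457 -0.012   0.0134] d at target yaw [-0.1456 -0.0111  0.0155] tilt 2.69 F [1.2  1.15 0.42] w 0.0342
```

Emit:
send_rows:
  increments:
    - [[-0.045, -0.003, 0, 0], [-0.04, -0.003, 0, 0], [-0.03, -0.003, 0, 0], [-0.015, -0.001, 0, 0], [0, 0, 0.003, 0], [0, 0, 0, 0], [0, 0, 0, 0], [0, 0, 0, 0]]

```text
clock: 11.7
eef_pos: [0.4867, -0.2874, 0.2626]
tool_rot: [0.77, 0.637, 0.02, 0.017]
ft_force: [0.2, 0.2, -0.0]
grip_width: 0.0343
```

```bash
python3 d.py .4845 -.2916 .25 79.6; python3 - <<'E'
from h import *
take('wrist','w5')
R=Rot.from_quat(bot.get_obs()['tool_rot']).as_matrix(); print(R[:,2])
E
```

```text
clock 11.7 pos [ 0.4867 -0.2874  0.2626] yaw 79.22 turn -0.38 | d tool now [-0.0047 -0.002   0.0125] d at target yaw [-0.0046 -0.0014  0.0126] tilt 3.0 F [ 0.21  0.18 -0.04] w 0.0343
[ 0.05249336 -0.00145685 -0.99862021]
```

View pics/w5.png

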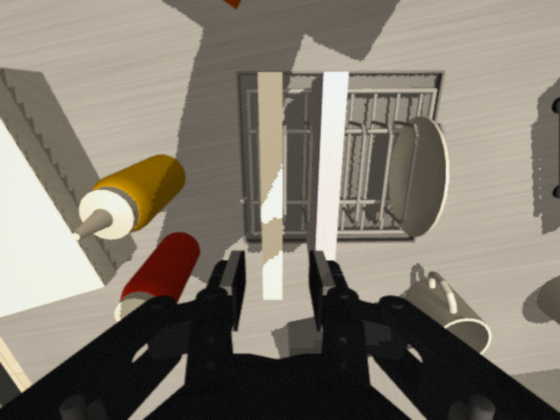

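Emit:
send_rows:
  increments:
    - [[-0.004, 0, -0.05, 0], [0, 0, -0.05, 0], [0, 0, 0, 0], [0, 0, 0, 0], [0, 0, 0, 0], [0, 0, 0, 0], [0, 0, 0, 0], [0, 0, 0, 0]]

```text
clock: 12.55
eef_pos: [0.4782, -0.2828, 0.3571]
tool_rot: [0.767, 0.641, 0.017, 0.008]
ft_force: [-0.3, -0.9, -0.6]
grip_width: 0.0342
```

```bash
cat >> d.py <<'E'
R=Rot.from_quat(bot.get_obs()['tool_rot']).as_matrix(); print('zdir',np.round(R[:,2],4),'q',np.round(bot.get_obs()['joint_pos'],3))
E
python3 d.py .4845 -.2916 .25 79.6
```

```text
clock 12.55 pos [ 0.4782 -0.2828  0.3571] yaw 79.77 turn 0.17 | d tool now [-0.0093  0.0042  0.1071] d at target yaw [-0.0075  0.0078  0.1071] tilt 2.13 F [-0.26 -0.87 -0.57] w 0.0342
zdir [ 0.0359  0.0098 -0.9993] q [-0.548  0.322  0.41   1.633  0.027 -0.369]
```

Emit:
send_rows:
  increments:
    - [[-0.004, 0.004, 0.01, 0.2], [-0.004, 0.004, 0.02, 0], [0, 0, 0.025, 0], [0, 0, 0.025, 0], [0, 0, 0.02, 0], [0, 0, 0.01, 0], [0, 0, 0, 0], [0, 0, 0, 0]]

```text
clock: 13.35
eef_pos: [0.4883, -0.2927, 0.2364]
tool_rot: [0.769, 0.639, 0.016, 0.005]
ft_force: [-0.6, -0.6, 0.3]
grip_width: 0.0343
```

```bash
python3 d.py .4845 -.2916 .13 79.6;  python3 - <<'E'
from h import *
take('wrist','w6')
E
```

```text
clock 13.35 pos [ 0.4883 -0.2927  0.2364] yaw 79.42 turn -0.18 | d tool now [-0.0015 -0.0068  0.1062] d at target yaw [ 0.0004 -0.0039  0.1064] tilt 1.89 F [-0.63 -0.63  0.31] w 0.0343
zdir [ 0.0304  0.0125 -0.9995] q [-0.554  0.366  0.163  1.348  0.027 -0.369]
```

View pics/w6.png

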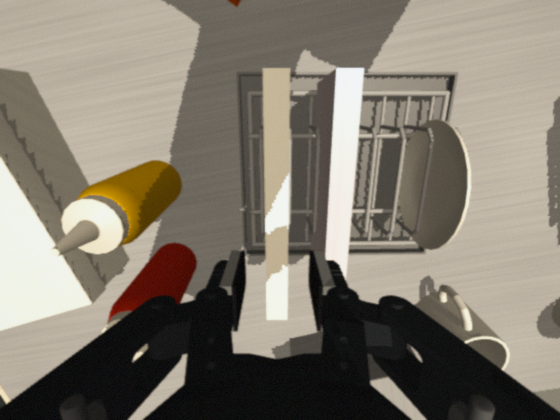

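Emit:
send_rows:
  increments:
    - [[-0.001, -0.003, 0.02, 0], [0, -0.002, 0.02, 0], [0, 0, 0.02, 0], [0, 0, 0.015, 0], [0, 0, 0.01, 0], [0, 0, 0.008, 0], [0, 0, 0.002, 0], [0, 0, 0, 0]]
  hand: 0.3

```text
clock: 14.2
eef_pos: [0.4932, -0.2963, 0.1488]
tool_rot: [0.769, 0.639, 0.019, 0.015]
ft_force: [-1.5, 0.4, 0.6]
grip_width: 0.0299
```

```bash
python3 d.py .4845 -.2916 .13 79.6;  python3 - <<'E'
from h import *
take('wrist','w7')
E
```

```text
clock 14.2 pos [ 0.4932 -0.2963  0.1488] yaw 79.42 turn -0.18 | d tool now [ 0.0028 -0.0103  0.0184] d at target yaw [ 0.003  -0.0094  0.0188] tilt 2.8 F [-1.47  0.37  0.63] w 0.0299
zdir [ 0.0489  0.001  -0.9988] q [-0.554  0.412 -0.002  1.115  0.027 -0.369]
```

View pics/w7.png

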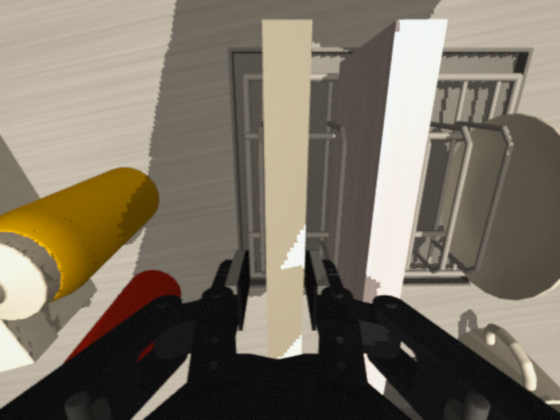

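Emit:
send_rows:
  increments:
    - [[0.003, -0.005, 0, 0], [0, -0.004, 0.005, 0], [0, 0, 0.007, 0], [0, 0, 0.005, 0], [0, 0, 0.001, 0], [0, 0, 0, 0], [0, 0, 0, 0], [0, 0, 0, 0]]

```text
clock: 15.05
eef_pos: [0.486, -0.2918, 0.1307]
tool_rot: [0.769, 0.639, 0.02, 0.017]
ft_force: [0.7, 0.9, -0.4]
grip_width: 0.0298
```

```bash
python3 d.py .4845 -.2916 .13 79.6
```

```text
clock 15.05 pos [ 0.486  -0.2918  0.1307] yaw 79.42 turn -0.18 | d tool now [-0.0001 -0.0015  0.0006] d at target yaw [-0.0001 -0.0015  0.0007] tilt 2.96 F [ 0.68  0.89 -0.44] w 0.0298
zdir [ 5.160e-02 -7.000e-04 -9.987e-01] q [-0.554  0.409 -0.058  1.059  0.027 -0.369]
```

Emit:
send_rows:
  increments:
    - [[0, 0, 0, 0], [0, 0, 0, 0], [0, 0, 0, 0], [0, 0, 0, 0], [0, 0, 0, 0], [0, 0.0005, -0.01, 0], [0, 0.001, -0.02, 0], [0, 0.001, -0.025, 0]]
  hand: 1

```text
clock: 15.85
eef_pos: [0.4813, -0.2896, 0.1814]
tool_rot: [0.769, 0.639, 0.017, 0.009]
ft_force: [0.9, 0.7, -4.5]
grip_width: 0.0173
```

```bash
python3 d.py .4845 -.2916 .13 79.6
```

```text
clock 15.85 pos [ 0.4813 -0.2896  0.1814] yaw 79.41 turn -0.19 | d tool now [-0.0021  0.0017  0.0515] d at target yaw [-0.0014  0.0035  0.0514] tilt 2.22 F [ 0.94  0.7  -4.5 ] w 0.0173
zdir [ 0.0381  0.0074 -0.9992] q [-0.555  0.372  0.027  1.196  0.026 -0.37 ]
```

Emit:
send_rows:
  increments:
    - [[0, 0.001, -0.025, 0], [0, 0.001, -0.025, 0], [0, 0.001, -0.025, 0], [0, 0.001, -0.025, 0], [0, 0.001, -0.025, 0], [0, 0, 0, 0], [0, 0, 0, 0], [0, 0, 0, 0]]

```text
clock: 16.65
eef_pos: [0.4788, -0.29, 0.3106]
tool_rot: [0.769, 0.639, 0.016, 0.006]
ft_force: [0.8, 0.3, -5.0]
grip_width: 0.017
```

```bash
python3 d.py .5195 .2195 .3 98.2; python3 - <<'E'
from h import *
take('scene','s8')
E
```

```text
clock 16.65 pos [ 0.4788 -0.29    0.3106] yaw 79.42 turn -18.78 | d tool now [ 0.508  -0.054   0.0177] d at target yaw [0.4985 0.113  0.0106] tilt 1.9 F [ 0.8   0.28 -4.98] w 0.017
zdir [ 0.0312  0.0114 -0.9994] q [-0.558  0.331  0.303  1.522  0.026 -0.373]
```

View pics/s8.png

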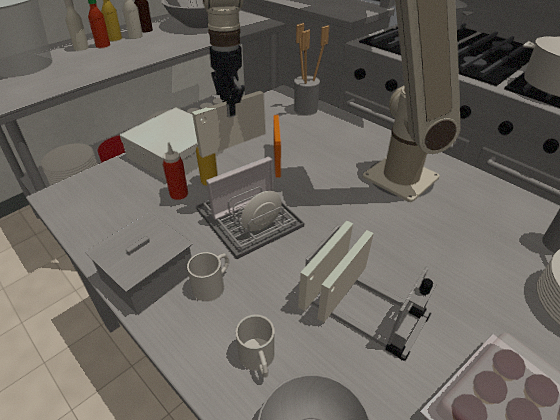

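Emit:
send_rows:
  increments:
    - [[0.015, 0, 0, 0], [0.03, 0, 0, 0], [0.035, 0.004, 0, -3.1], [0.035, 0.006, 0, -3.1], [0.035, 0.008, 0, -3.1], [0.035, 0.009, 0, -3.1], [0.035, 0.01, 0, -3.1], [0.035, 0.01, 0, -3.1]]

```text
clock: 17.5
eef_pos: [0.5398, -0.0275, 0.3034]
tool_rot: [0.654, 0.756, 0.011, -0.003]
ft_force: [-0.1, 0.0, -5.2]
grip_width: 0.0174
```

```bash
python3 d.py .5195 .2195 .3 98.2
```

```text
clock 17.5 pos [ 0.5398 -0.0275  0.3034] yaw 98.24 turn 0.04 | d tool now [0.2472 0.0152 0.0082] d at target yaw [0.2473 0.0152 0.0034] tilt 1.28 F [-0.12  0.02 -5.21] w 0.0174
zdir [ 0.0096  0.0201 -0.9998] q [-0.062  0.3    0.242  1.504  0.021 -0.206]
```

Emit:
send_rows:
  increments:
    - [[0.035, 0.002, 0, 0], [0.035, 0.002, 0, 0], [0.035, 0.002, 0, 0], [0.035, 0.002, 0, 0], [0.035, 0.002, 0, 0], [0.025, 0.002, 0, 0], [0.015, 0.001, 0, 0], [0, 0, 0, 0]]

```text
clock: 18.3
eef_pos: [0.5116, 0.2067, 0.2966]
tool_rot: [0.649, 0.76, 0.004, -0.011]
ft_force: [-0.0, -1.0, -3.7]
grip_width: 0.0172
```

```bash
python3 d.py .5195 .2195 .3 98.2
```

```text
clock 18.3 pos [0.5116 0.2067 0.2966] yaw 99.01 turn 0.81 | d tool now [ 0.0115  0.0097 -0.0032] d at target yaw [ 0.0116  0.0096 -0.0034] tilt 1.37 F [-0.01 -0.98 -3.73] w 0.0172
zdir [-0.0113  0.0211 -0.9997] q [0.371 0.334 0.272 1.512 0.024 0.214]
```

Emit:
send_rows:
  increments:
    - [[0.006, 0.005, 0.005, 0.8], [0.005, 0.004, 0.015, 0], [0, 0, 0.025, 0], [0, 0, 0.03, 0], [0, 0, 0.025, 0], [0, 0, 0.015, 0], [0, 0, 0, 0], [0, 0, 0, 0]]

```text
clock: 19.1
eef_pos: [0.5161, 0.2197, 0.1717]
tool_rot: [0.658, 0.753, 0.001, -0.013]
ft_force: [-0.3, 0.5, -4.8]
grip_width: 0.0174
```

```bash
python3 d.py .5195 .2195 .12 98.2
```

```text
clock 19.1 pos [0.5161 0.2197 0.1717] yaw 97.67 turn -0.53 | d tool now [-0.0017  0.0041  0.0517] d at target yaw [-0.0007  0.0033  0.0517] tilt 1.46 F [-0.35  0.55 -4.76] w 0.0174
zdir [-0.0181  0.018  -0.9997] q [0.39  0.406 0.052 1.226 0.024 0.256]
```

Emit:
send_rows:
  increments:
    - [[0, 0.002, 0.008, -0.5], [0, 0.001, 0.008, 0], [0, 0, 0.008, 0], [0, 0, 0.007, 0], [0, 0, 0.005, 0], [0, 0, 0.003, 0], [0, 0, 0.002, 0], [0, 0, 0, 0]]

```text
clock: 19.9
eef_pos: [0.5209, 0.2213, 0.1302]
tool_rot: [0.655, 0.755, 0.004, -0.011]
ft_force: [-0.6, -0.7, -4.2]
grip_width: 0.017
```

```bash
python3 d.py .5195 .2195 .12 98.2; python3 - <<'E'
from h import *
take('scene','s9')
E
```

```text
clock 19.9 pos [0.5209 0.2213 0.1302] yaw 98.13 turn -0.07 | d tool now [-0.0018 -0.0016  0.0101] d at target yaw [-0.0016 -0.0017  0.0102] tilt 1.37 F [-0.62 -0.68 -4.17] w 0.017
zdir [-0.0127  0.0203 -0.9997] q [ 0.39   0.443 -0.006  1.126  0.024  0.248]
```

View pics/s9.png

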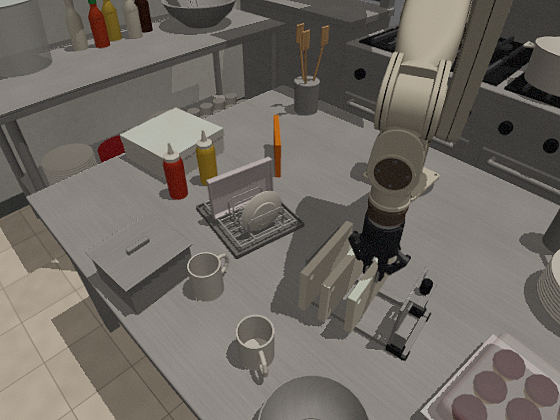

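Emit:
send_rows:
  increments:
    - [[0, -0.001, 0.003, 0], [0, 0, 0.003, 0], [0, 0, 0.002, 0], [0, 0, 0.002, 0], [0, 0, 0.001, 0], [0, 0, 0.001, 0], [0, 0, 0.001, 0], [0, 0, 0, 0]]

```text
clock: 20.75
eef_pos: [0.5206, 0.2219, 0.1227]
tool_rot: [0.655, 0.755, 0.006, -0.01]
ft_force: [-0.9, 0.0, -2.5]
grip_width: 0.0174
```

```bash
python3 d.py .5195 .2195 .12 98.2
```

```text
clock 20.75 pos [0.5206 0.2219 0.1227] yaw 98.12 turn -0.08 | d tool now [-0.0023 -0.0015  0.0026] d at target yaw [-0.0023 -0.0015  0.0027] tilt 1.35 F [-0.88  0.03 -2.53] w 0.0174
zdir [-0.0065  0.0226 -0.9997] q [ 0.391  0.444 -0.024  1.1    0.023  0.249]
```

Contact beginning (force −4.2→−2.5). Press a few mm further so the board levels on both rails.

Emit:
send_rows:
  increments:
    - [[0, 0, 0.002, 0], [0, 0, 0.002, 0], [0, 0, 0.001, 0], [0, 0, 0.001, 0], [0, 0, 0.001, 0], [0, 0, 0, 0], [0, 0, 0, 0], [0, 0, 0, 0]]

```text
clock: 21.55
eef_pos: [0.5206, 0.2221, 0.1222]
tool_rot: [0.655, 0.755, 0.008, -0.009]
ft_force: [-3.2, -1.5, 4.3]
grip_width: 0.0173
```

```bash
python3 d.py .5195 .2195 .12 98.2; python3 - <<'E'
from h import *
take('scene','s10')
E
python3 -c "
import cv2;a=cv2.imread('pics/s10.png')[200:370,280:460];cv2.imwrite('pics/s10z.png',cv2.resize(a,None,fx=3.4,fy=3.4,interpolation=2))"
```

```text
clock 21.55 pos [0.5206 0.2221 0.1222] yaw 98.1 turn -0.1 | d tool now [-0.0025 -0.0015  0.0021] d at target yaw [-0.0024 -0.0015  0.0022] tilt 1.39 F [-3.23 -1.47  4.25] w 0.0173
zdir [-0.0023  0.0241 -0.9997] q [ 0.391  0.442 -0.03   1.092  0.023  0.25 ]
```

View pics/s10z.png

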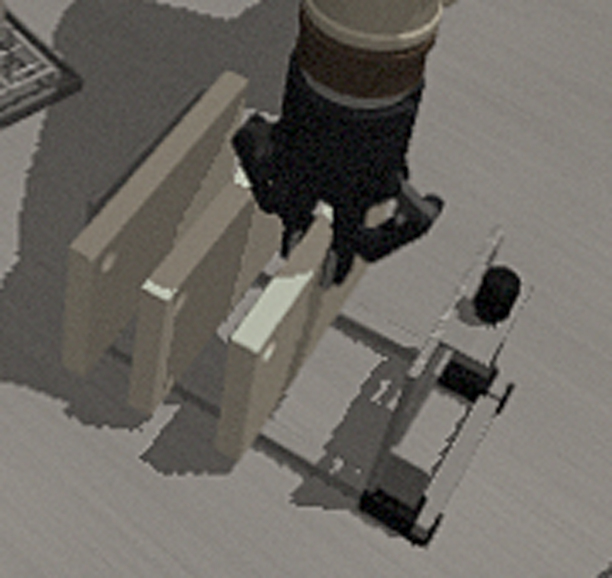

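Emit:
send_rows:
  increments:
    - [[0, 0, 0.003, 0], [0, 0, 0.003, 0], [0, 0, 0.003, 0], [0, 0, 0.003, 0], [0, 0, 0.003, 0], [0, 0, 0, 0], [0, 0, 0, 0], [0, 0, 0, 0]]

```text
clock: 22.4
eef_pos: [0.5201, 0.2224, 0.1216]
tool_rot: [0.656, 0.755, 0.012, -0.007]
ft_force: [-4.3, -1.6, 4.8]
grip_width: 0.0175
```

```bash
python3 d.py .5195 .2195 .12 98.2
```

```text
clock 22.4 pos [0.5201 0.2224 0.1216] yaw 98.07 turn -0.13 | d tool now [-0.0028 -0.0011  0.0015] d at target yaw [-0.0028 -0.0011  0.0016] tilt 1.58 F [-4.3  -1.59  4.77] w 0.0175
zdir [ 0.0058  0.027  -0.9996] q [ 0.392  0.435 -0.042  1.078  0.023  0.252]
```

Emit:
send_rows:
  increments:
    - [[0, 0, 0, 0], [0, 0, 0, 0], [0, 0, 0, 0], [0, 0, 0, 0], [0, 0, -0.002, 0], [0, 0, 0, 0], [0, 0, 0, 0], [0, 0, 0, 0]]
  hand: 0.2

```text
clock: 23.2
eef_pos: [0.5222, 0.2233, 0.1227]
tool_rot: [0.655, 0.755, 0.013, -0.006]
ft_force: [0.3, -0.0, -0.0]
grip_width: 0.0342
```

```bash
python3 d.py .5195 .2195 .12 98.2; python3 - <<'E'
from h import *
take('scene','s11')
E
python3 -c "
import cv2;a=cv2.imread('pics/s11.png')[200:370,280:460];cv2.imwrite('pics/s11z.png',cv2.resize(a,None,fx=3.4,fy=3.4,interpolation=2))"
```

```text
clock 23.2 pos [0.5222 0.2233 0.1227] yaw 98.09 turn -0.11 | d tool now [-0.0035 -0.0032  0.0025] d at target yaw [-0.0034 -0.0032  0.0027] tilt 1.7 F [ 0.32 -0.03 -0.02] w 0.0342
zdir [ 0.008   0.0285 -0.9996] q [ 0.392  0.437 -0.037  1.079  0.023  0.251]
```

View pics/s11z.png

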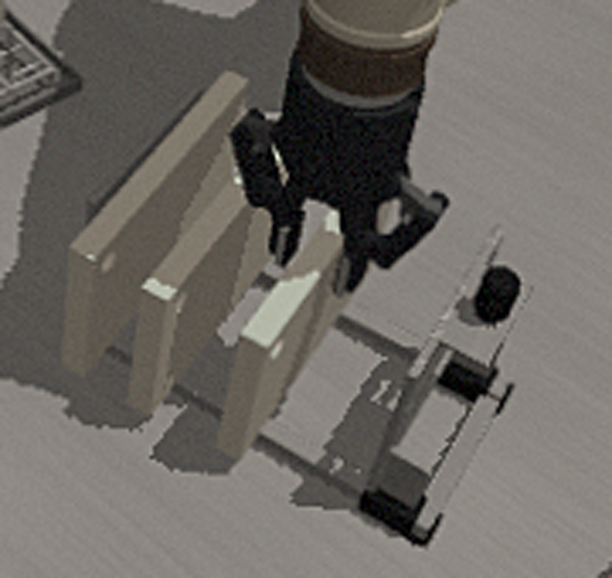

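Emit:
send_rows:
  increments:
    - [[0, 0, -0.005, 0], [0, 0, -0.01, 0], [0, 0, -0.015, 0], [0, 0, -0.02, 0], [0, 0, -0.03, 0], [0, 0, -0.03, 0], [0, 0, 0, 0], [0, 0, 0, 0]]

```text
clock: 24.05
eef_pos: [0.5211, 0.2199, 0.2414]
tool_rot: [0.655, 0.755, 0.014, -0.006]
ft_force: [0.5, -0.5, 0.1]
grip_width: 0.0339
```

```bash
python3 d.py .5045 .326 .25 98.2; python3 - <<'E'
from h import *
take('scene','s12'); take('wrist','w12')
E
python3 -c "
import cv2;a=cv2.imread('pics/s12.png')[200:370,280:460];cv2.imwrite('pics/s12z.png',cv2.resize(a,None,fx=3.4,fy=3.4,interpolation=2))"
```

```text
clock 24.05 pos [0.5211 0.2199 0.2414] yaw 98.09 turn -0.11 | d tool now [ 0.1076 -0.0014 -0.0056] d at target yaw [ 0.1074 -0.0013 -0.0086] tilt 1.78 F [ 0.51 -0.47  0.13] w 0.0339
zdir [ 0.0101  0.0293 -0.9995] q [0.387 0.356 0.161 1.356 0.023 0.246]
```

View pics/s12z.png

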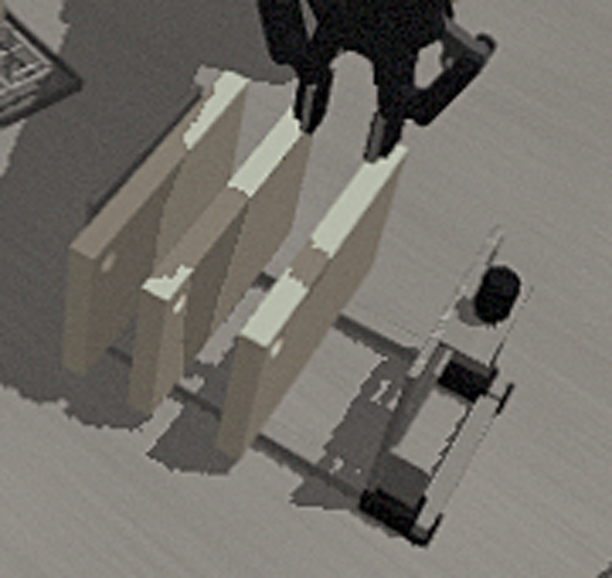

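View pics/w12.png

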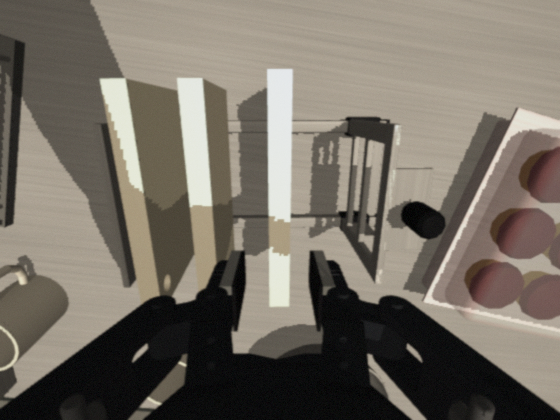

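Emit:
send_rows:
  increments:
    - [[0.015, 0, 0, 0], [0.025, 0, 0, 0], [0.025, 0, 0, 0], [0.02, 0, 0, 0], [0.012, -0.001, 0, 0], [0.005, 0, 0, 0], [0, 0, 0, 0], [0, 0, 0, 0]]
  hand: 0

```text
clock: 24.95
eef_pos: [0.5005, 0.3265, 0.2354]
tool_rot: [0.655, 0.755, 0.007, -0.009]
ft_force: [-0.2, 0.3, -0.2]
grip_width: 0.0427
```

```bash
python3 d.py .5045 .326 .166 98.2; python3 - <<'E'
from h import *
take('wrist','w13')
E
```

```text
clock 24.95 pos [0.5005 0.3265 0.2354] yaw 98.08 turn -0.12 | d tool now [-0.0027  0.004   0.0694] d at target yaw [-0.0011  0.0039  0.0694] tilt 1.32 F [-0.22  0.33 -0.23] w 0.0427
zdir [-0.0041  0.0227 -0.9997] q [0.568 0.433 0.261 1.39  0.021 0.427]
```

View pics/w13.png

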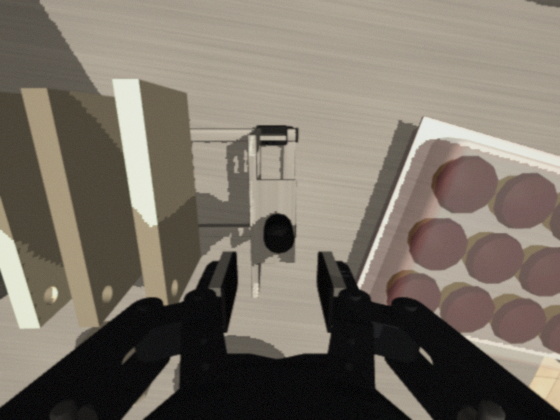

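Emit:
send_rows:
  increments:
    - [[-0.001, 0.002, 0.01, 0], [-0.001, 0.001, 0.015, 0], [0, 0, 0.015, 0], [0, 0, 0.01, 0], [0, 0, 0.008, 0], [0, 0, 0.004, 0], [0, 0, 0, 0], [0, 0, 0, 0]]

```text
clock: 25.8
eef_pos: [0.5059, 0.3216, 0.1698]
tool_rot: [0.658, 0.753, 0.008, -0.008]
ft_force: [0.7, -0.4, -0.1]
grip_width: 0.0427
```

```bash
python3 d.py .5045 .326 .166 98.2; python3 - <<'E'
from h import *
take('wrist','w14')
E
```

```text
clock 25.8 pos [0.5059 0.3216 0.1698] yaw 97.65 turn -0.55 | d tool now [ 0.0045 -0.0008  0.0039] d at target yaw [ 0.0046 -0.0007  0.0038] tilt 1.29 F [ 0.66 -0.38 -0.09] w 0.0427
zdir [-0.0027  0.0224 -0.9997] q [0.556 0.467 0.142 1.236 0.02  0.423]
```

View pics/w14.png

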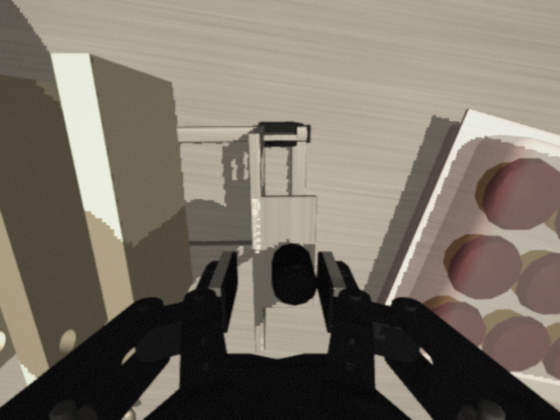

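Emit:
send_rows:
  increments:
    - [[0.004, 0, 0.001, 0], [0.002, 0, 0, 0], [0, 0, 0, 0], [0, 0, 0, 0], [0, 0, 0, 0], [0, 0, 0, 0], [0, 0, 0, 0], [0, 0, 0, 0]]

```text
clock: 26.65
eef_pos: [0.5059, 0.3293, 0.1711]
tool_rot: [0.658, 0.753, 0.01, -0.008]
ft_force: [0.8, -0.1, 0.0]
grip_width: 0.0425
```

Emit:
send_rows:
  increments:
    - [[0, 0, 0, 0], [0, 0, 0, 0], [0, 0, 0, 0], [0, 0, 0, 0], [0, 0, 0, 0], [0, 0, 0, 0], [0, 0, 0, 0], [0, 0, 0, 0]]
  hand: 1

```text
clock: 27.45
eef_pos: [0.5059, 0.3293, 0.1714]
tool_rot: [0.658, 0.753, 0.01, -0.008]
ft_force: [-0.4, 0.3, 1.0]
grip_width: 0.0196
```

```bash
python3 d.py .5045 .326 .168 98.2
```

```text
clock 27.45 pos [0.5059 0.3293 0.1714] yaw 97.71 turn -0.49 | d tool now [-0.0032 -0.0018  0.0033] d at target yaw [-0.0031 -0.0018  0.0034] tilt 1.42 F [-0.44  0.26  1.01] w 0.0196
zdir [ 0.0011  0.0247 -0.9997] q [0.567 0.471 0.152 1.238 0.02  0.433]
```

Emit:
send_rows:
  increments:
    - [[-0.008, 0, 0, 0], [-0.012, 0, 0, 0], [-0.015, 0, 0, 0], [-0.015, 0, 0, 0], [-0.015, 0, 0, 0], [-0.012, 0, 0, 0], [-0.006, 0, 0, 0], [0, 0, 0, 0]]

```text
clock: 28.25
eef_pos: [0.518, 0.2429, 0.1714]
tool_rot: [0.658, 0.753, 0.014, -0.01]
ft_force: [-1.7, 5.9, 1.1]
grip_width: 0.0196
```

```bash
python3 d.py .5266 .1693 .171 98.2; python3 - <<'E'
from h import *
take('scene','s15')
E
python3 -c "
import cv2;a=cv2.imread('pics/s15.png')[170:370,270:470];cv2.imwrite('pics/s15z.png',cv2.resize(a,None,fx=2.9,fy=2.9,interpolation=2))"
```

```text
clock 28.25 pos [0.518  0.2429 0.1714] yaw 97.74 turn -0.46 | d tool now [-0.074  -0.0014 -0.0021] d at target yaw [-0.0741 -0.002   0.0004] tilt 1.99 F [-1.66  5.94  1.1 ] w 0.0196
zdir [ 0.003   0.0347 -0.9994] q [0.423 0.408 0.053 1.199 0.03  0.288]
```

View pics/s15z.png

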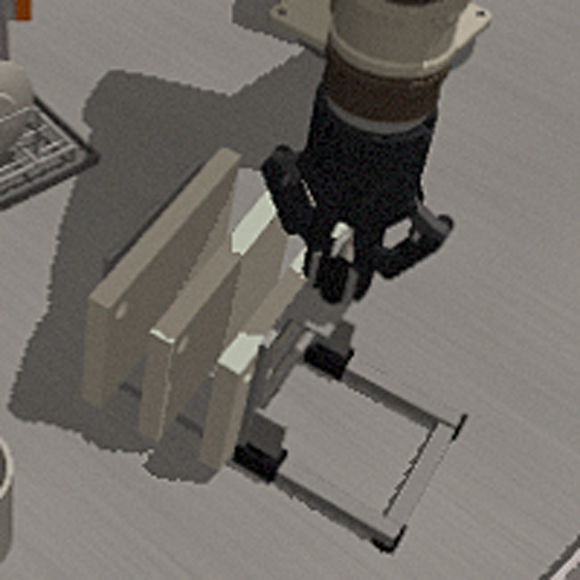

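Emit:
send_rows:
  increments:
    - [[-0.008, 0, 0, 0], [-0.008, 0, 0, 0], [-0.008, 0, 0, 0], [-0.008, 0, 0, 0], [-0.008, 0, 0, 0], [-0.006, 0, 0, 0], [-0.004, 0, 0, 0], [0, 0, 0, 0]]

```text
clock: 29.1
eef_pos: [0.5243, 0.1978, 0.1714]
tool_rot: [0.655, 0.755, 0.018, -0.014]
ft_force: [-0.4, 3.1, 2.2]
grip_width: 0.0197
```

```bash
python3 d.py .5266 .1693 .171 98.2; python3 - <<'E'
from h import *
take('scene','s16')
E
python3 -c "
import cv2;a=cv2.imread('pics/s16.png')[170:370,270:470];cv2.imwrite('pics/s16z.png',cv2.resize(a,None,fx=2.9,fy=2.9,interpolation=2))"
```

```text
clock 29.1 pos [0.5243 0.1978 0.1714] yaw 98.14 turn -0.06 | d tool now [-0.0285 -0.0018 -0.0009] d at target yaw [-0.0285 -0.0018  0.0004] tilt 2.63 F [-0.45  3.14  2.23] w 0.0197
zdir [ 0.0031  0.0458 -0.9989] q [0.339 0.384 0.017 1.186 0.042 0.197]
```

View pics/s16z.png

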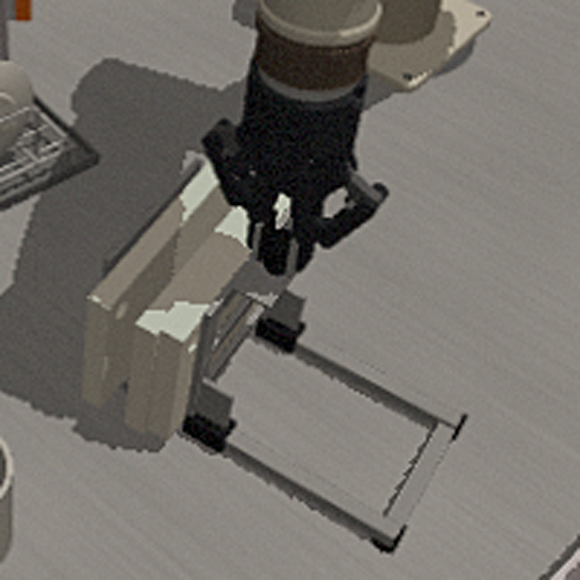

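Boards A and B are together, standing; continue the remaining ~28 mm.

Emit:
send_rows:
  increments:
    - [[-0.005, 0, 0, 0], [-0.005, 0, 0, 0], [-0.005, 0, 0, 0], [-0.005, 0, 0, 0], [-0.004, 0, 0, 0], [-0.003, 0, 0, 0], [-0.002, 0, 0, 0], [0, 0, 0, 0]]

```text
clock: 29.95
eef_pos: [0.5274, 0.1753, 0.1714]
tool_rot: [0.653, 0.757, 0.022, -0.018]
ft_force: [-0.9, 3.9, 2.7]
grip_width: 0.0198
```

```bash
python3 d.py .5266 .1693 .171 98.2
```

```text
clock 29.95 pos [0.5274 0.1753 0.1714] yaw 98.5 turn 0.3 | d tool now [-0.0059 -0.0017  0.0001] d at target yaw [-0.0059 -0.0017  0.0004] tilt 3.23 F [-0.86  3.88  2.69] w 0.0198
zdir [ 0.0021  0.0563 -0.9984] q [0.293 0.375 0.003 1.181 0.053 0.145]
```

Emit:
send_rows:
  increments:
    - [[-0.002, 0, 0, 0], [-0.002, 0, 0, 0], [-0.002, 0, 0, 0], [-0.002, 0, 0, 0], [-0.002, 0, 0, 0], [-0.002, 0, 0, 0], [0, 0, 0, 0], [0, 0, 0, 0]]

```text
clock: 30.75
eef_pos: [0.5279, 0.1721, 0.1714]
tool_rot: [0.65, 0.759, 0.026, -0.022]
ft_force: [-0.9, 6.3, 2.2]
grip_width: 0.0197
```

```bash
python3 d.py .5266 .1693 .171 98.2
```

```text
clock 30.75 pos [0.5279 0.1721 0.1714] yaw 98.86 turn 0.66 | d tool now [-0.0026 -0.0017  0.0003] d at target yaw [-0.0026 -0.0017  0.0004] tilt 3.9 F [-0.86  6.31  2.19] w 0.0197
zdir [ 3.000e-04  6.810e-02 -9.977e-01] q [0.281 0.374 0.    1.178 0.065 0.127]
```

Emit:
send_rows:
  increments:
    - [[-0.005, 0, 0, 0], [-0.005, 0, 0, 0], [-0.005, 0, 0, 0], [-0.005, 0, 0, 0], [-0.005, 0, 0, 0], [-0.005, 0, 0, 0], [-0.005, 0, 0, 0], [-0.005, 0, 0, 0]]

```text
clock: 31.55
eef_pos: [0.5286, 0.1722, 0.1708]
tool_rot: [0.634, 0.77, 0.051, -0.049]
ft_force: [-1.5, 20.2, 0.1]
grip_width: 0.0196
```

```bash
python3 d.py .5266 .1693 .171 98.2; python3 - <<'E'
from h import *
take('scene','s17')
E
python3 -c "
import cv2;a=cv2.imread('pics/s17.png')[170:370,270:470];cv2.imwrite('pics/s17z.png',cv2.resize(a,None,fx=2.9,fy=2.9,interpolation=2))"
```

```text
clock 31.55 pos [0.5286 0.1722 0.1708] yaw 101.14 turn 2.94 | d tool now [-0.0024 -0.0025 -0.0005] d at target yaw [-0.0025 -0.0024 -0.0002] tilt 8.1 F [-1.5  20.17  0.08] w 0.0196
zdir [-0.0114  0.1404 -0.99  ] q [ 0.242  0.372 -0.01   1.166  0.14   0.05 ]
```

View pics/s17z.png

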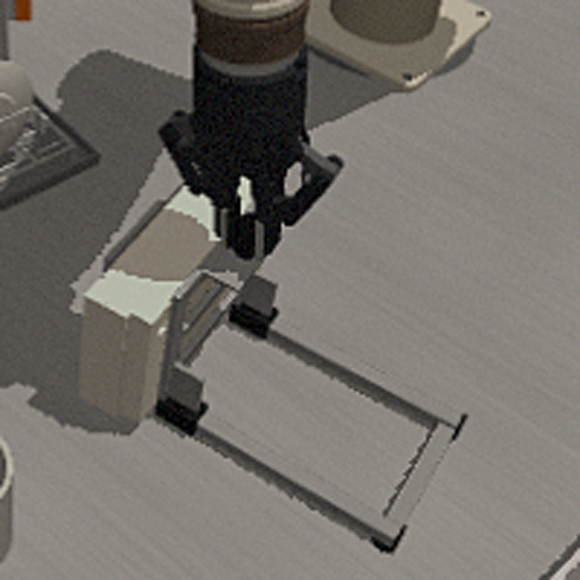

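Emit:
send_rows:
  increments:
    - [[0, 0, 0, 0], [0, 0, 0, 0], [0, 0, 0, 0], [0, 0, 0, 0], [0, 0, 0, 0], [0, 0, 0, 0], [0, 0, 0, 0], [0, 0, 0, 0]]
  hand: 0

```text
clock: 32.4
eef_pos: [0.5276, 0.1685, 0.1679]
tool_rot: [0.635, 0.77, 0.047, -0.049]
ft_force: [0.0, -0.9, -1.0]
grip_width: 0.0427
```

```bash
python3 d.py .5266 .1693 .171 98.2; python3 - <<'E'
from h import *
take('wrist','w18')
E
```

```text
clock 32.4 pos [0.5276 0.1685 0.1679] yaw 101.05 turn 2.85 | d tool now [ 0.0014 -0.0008 -0.0029] d at target yaw [ 0.001  -0.0008 -0.0031] tilt 7.75 F [ 0.04 -0.86 -0.99] w 0.0427
zdir [-0.0156  0.134  -0.9909] q [ 0.238  0.375 -0.013  1.166  0.134  0.047]
```

View pics/w18.png

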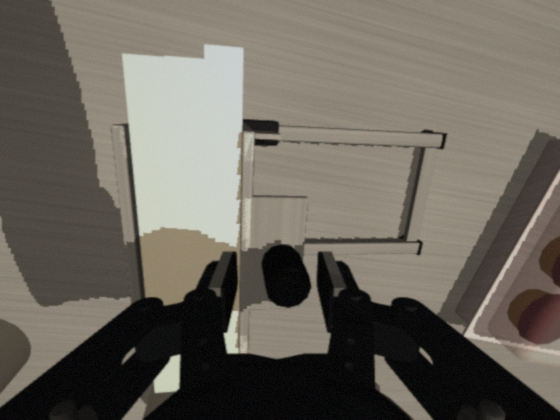

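Emit:
send_rows:
  increments:
    - [[0.001, 0, -0.005, 0], [0.002, 0, -0.012, 0], [0.002, 0, -0.015, 0], [0.003, 0, -0.02, 0], [0.003, 0, -0.02, 0], [0.003, 0, -0.02, 0], [0, 0, 0, 0], [0, 0, 0, 0]]

```text
clock: 33.25
eef_pos: [0.5266, 0.1704, 0.2702]
tool_rot: [0.634, 0.77, 0.049, -0.047]
ft_force: [-0.2, 0.5, -0.1]
grip_width: 0.0424
```

Emit:
send_rows:
  increments:
    - [[0.01, -0.03, -0.01, 0], [0.01, -0.04, -0.01, 0], [0.01, -0.04, 0, 0], [0.01, -0.04, 0, 0], [0.01, -0.04, 0, 0], [0.01, -0.03, 0, 0], [0, 0, 0, 0], [0, 0, 0, 0]]

```text
clock: 34.05
eef_pos: [0.2889, 0.1826, 0.2881]
tool_rot: [0.635, 0.77, 0.044, -0.05]
ft_force: [-0.4, 0.5, -0.1]
grip_width: 0.0428
```

```bash
python3 d.py .5266 .1693 .171 98.2; cat > e.py <<'E'
from h import *
c=take('top','t19');take('scene','s19')
P=pts(c)+[0,0,.0025]; z=P[...,2]
th=np.radians(8.2); ex=np.array([np.cos(th),np.sin(th)]); ey=np.array([-ex[1],ex[0]])
A=P[...,:2]@ex;B=P[...,:2]@ey
V,U=np.mgrid[:420,:560]
reg=(U>90)&(U<235)&(V>140)&(V<265)
for nm,lo,hi in(('boards',.135,.1465),('frames',.147,.156),('knob',.16,.2)):
    m=reg&(z>lo)&(z<hi)
    print(nm,m.sum())
    for a0 in np.arange(.43,.66,.02):
        k=m&(A>=a0)&(A<a0+.02)
        if k.sum()>3: print('  ',round(a0+.01,3),np.round(np.percentile(B[k],[0,3,50,97,100]),4), round(float(np.median(z[k])),4))
im=cv2.imread('pics/t19.png');cv2.imwrite('pics/t19z.png',cv2.resize(im[140:270,100:240],None,fx=4.3,fy=4.3,interpolation=2))
im=cv2.imread('pics/s19.png');cv2.imwrite('pics/s19z.png',cv2.resize(im[200:370,280:460],None,fx=3.4,fy=3.4,interpolation=2))
E
python3 e.py
```

```text
clock 34.05 pos [0.2889 0.1826 0.2881] yaw 101.0 turn 2.8 | d tool now [-0.0735  0.2304  0.1092] d at target yaw [-0.047   0.2334  0.1171] tilt 7.68 F [-0.45  0.45 -0.08] w 0.0428
zdir [-0.0212  0.1319 -0.991 ] q [ 0.454 -0.13  -0.28   1.382  0.128  0.265]
boards 2313
   0.44 [0.0178 0.021  0.0547 0.0713 0.072 ] 0.1426
   0.46 [0.0168 0.0174 0.0433 0.0694 0.0706] 0.1429
   0.48 [0.0107 0.0176 0.0444 0.0707 0.0758] 0.1428
   0.5 [0.0108 0.0178 0.0441 0.0705 0.0716] 0.1429
   0.52 [0.0105 0.018  0.0452 0.0765 0.0974] 0.1428
   0.54 [0.0106 0.0182 0.0437 0.07   0.0769] 0.1428
   0.56 [0.0106 0.0141 0.0452 0.0713 0.1044] 0.143
   0.58 [0.0105 0.0177 0.044  0.0708 0.0932] 0.1428
   0.6 [0.0103 0.0175 0.0445 0.0708 0.0764] 0.143
   0.62 [0.0165 0.0181 0.0425 0.0693 0.0716] 0.1429
   0.64 [0.0165 0.0173 0.0403 0.0681 0.0707] 0.1429
frames 708
   0.48 [0.0115 0.0117 0.0616 0.077  0.0776] 0.1499
   0.5 [0.0107 0.0111 0.0633 0.0767 0.0774] 0.1495
   0.52 [0.0107 0.0115 0.0856 0.1063 0.1074] 0.1501
   0.54 [0.0105 0.0113 0.0789 0.1059 0.1075] 0.1498
   0.56 [0.0107 0.0115 0.078  0.1038 0.106 ] 0.15
   0.58 [0.0108 0.0117 0.0793 0.1053 0.1071] 0.1497
   0.6 [0.0105 0.0106 0.0161 0.076  0.0766] 0.15
   0.62 [0.0115 0.0126 0.0551 0.0771 0.0772] 0.1481
   0.64 [0.0277 0.0301 0.0594 0.0686 0.0689] 0.1475
knob 113
   0.54 [0.0826 0.083  0.0905 0.1016 0.1028] 0.1823
   0.56 [0.084  0.0844 0.0933 0.1009 0.1023] 0.1825
```

View pics/t19z.png

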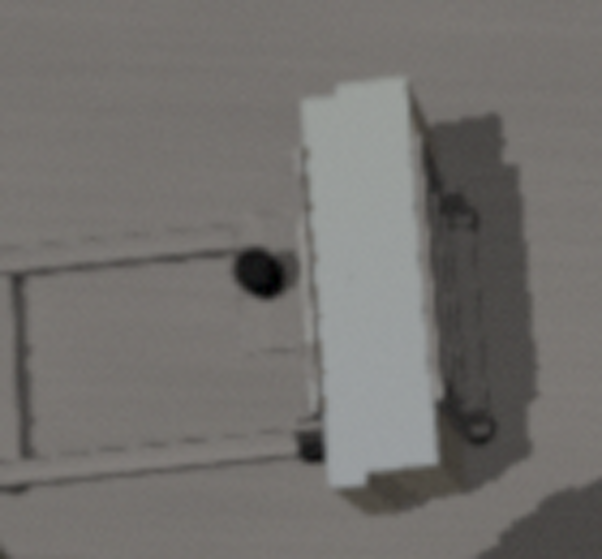

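View pics/s19z.png

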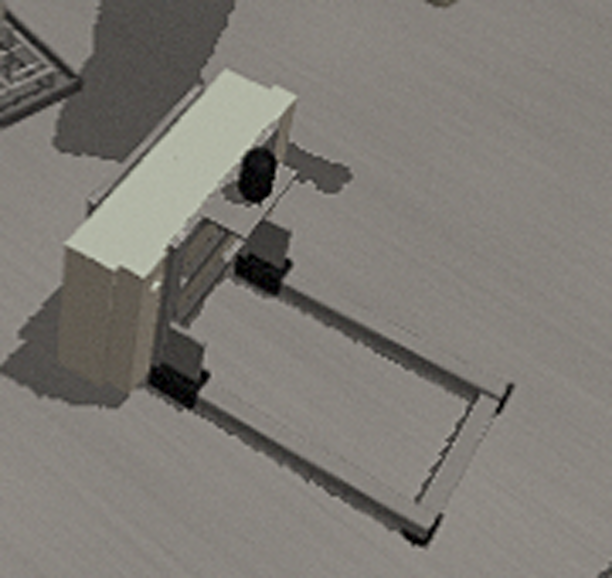

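View pics/s19.png

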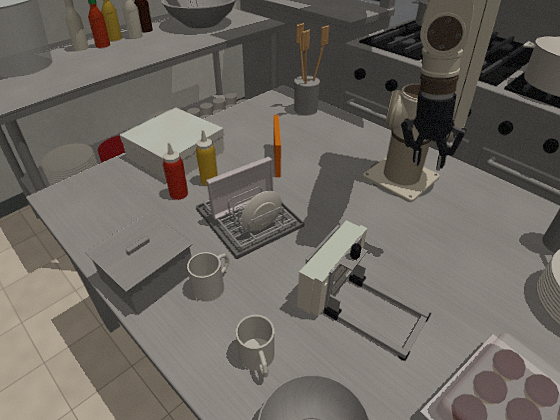

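```bash
python3 - <<'E'
from h import *
a=np.load('scene0.npz');b=np.load('s19.npz')
d=(np.abs(a['range_z']-b['range_z'])>.01).astype(np.uint8); d=cv2.morphologyEx(d,cv2.MORPH_OPEN,np.ones((3,3)))
n,l,st,_=cv2.connectedComponentsWithStats(d); print([s.tolist() for s in st[1:] if s[4]>20])
P=pts(dict(np.load('t19.npz')))+[0,0,.0025]
for nm,f in(('0','top0'),('19','t19')):
    P=pts(dict(np.load(f+'.npz')))
    m=np.zeros((420,560),bool); m[165:300,325:366]=1; m&=(P[...,2]>.12)
    k=m&(P[...,1]<-.215)&(P[...,1]>-.27); print('tray',np.round(P[k].mean(0),4))
    m=np.zeros((420,560),bool); m[165:300,290:322]=1; m&=(P[...,2]>.12)&(P[...,1]>-.16); print('saucer',np.round(P[m].mean(0),4))
    for r in((70,150,160,220),(100,170,262,310),(170,265,405,465)): 
        m=np.zeros((420,560),bool); m[r[0]:r[1],r[2]:r[3]]=1; m&=P[...,2]>.05; print(np.round(P[m].mean(0),4))
E
```

```text
[[387, 0, 141, 171, 10526], [550, 0, 10, 7, 45], [391, 90, 10, 8, 61], [383, 103, 7, 18, 99], [199, 149, 64, 59, 897], [538, 159, 22, 44, 545], [217, 167, 67, 62, 1799], [306, 225, 61, 90, 2848], [388, 268, 48, 81, 1042]]
tray [ 0.4855 -0.2453  0.1523]
saucer [ 0.491  -0.129   0.2334]
[0.7657 0.121  0.1102]
[ 0.7301 -0.0906  0.0976]
[ 0.5207 -0.4372  0.1314]
tray [ 0.4882 -0.2447  0.1531]
saucer [ 0.4891 -0.1284  0.2443]
[0.7675 0.1215 0.1056]
[ 0.7289 -0.0905  0.1013]
[ 0.5199 -0.4359  0.1348]
```

```bash
python3 -c "
from workcell import order;print(order.job_done())"
```

```text
the job is handed in; nothing more can be done
None
```

I moved both boards from the drainer into the board rack beside the third, closed the end stop on all three, and handed the job in. It took about 34 s of the 66 s allowed.

**Packing:** after the gripper let go and moved clear, the tops of the three boards spanned about 54 mm, upright and flat against the fixed end. From the pictures, the gap between the fixed end and the stop is about 54 mm. In the last push the stop did not move further at 20 N. The pictures only resolve about 1 mm, so that push is the stronger sign that no play is left.

**Everything else:** comparing depth pictures from before and after showed changes only at the arm, the moved boards and the rack. The oven tray, saucer, mugs, bottles and orange board stayed where they were.

**Imperfect points:**
- **Board placement:** the second board sits about 6 mm off the others along its length, but both rails still carry it. One end was a few millimetres high when I let it go, and it settled upright.
- **Tool tilt:** the tool tilted to about 8° during the last push. I released the knob and lifted away with that tilt; the force readings stayed near zero.

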